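# Jig a wooden flower, seat the thumbscrew, back off a quarter turn

## Robot

A 7-joint arm with a two-finger parallel gripper is mounted at the origin on the work surface. World frame = base frame: x ahead of the robot, y to its left, z up, the work surface at z = 0. Lengths are in m, angles in rad, forces in N, time in s.
With the tool pointing down it reaches from about 0.4 to 0.85 m from the base axis. Payload 4.5 kg.
Tool frame: the origin (TCP) lies on the centre line of the jaws, within the pads' length; the fingertips stand 14 mm ahead of it and the grasp point (between the pads) lies 5 mm behind it (nose_length is the distance from the TCP to the fingertips, in m); x points along the fingers, y is the direction in which the jaws open and shut, and the axes are right-handed (so a half turn about x gives the same grasp; the last joint's range is limited). The gripper opens to 88 mm and grips with 3 to 60 N. Pads are 18 mm wide; open, the fingers measure 123 mm over their backs; the gripper's body (75 mm by 187 mm) begins 45 mm behind the grasp point.
Start: joints at [1.379, 0.689, -0.195, 1.565, 0.157, 0.902, -0.215], TCP at [0.14, -0.609, 0.253] pointing down, gripper open.
Joint ranges: [-3.01, 3.01], [-0.46, 2.08], [-1.47, 1.51], [0.13, 2.56], [-1, 4.14], [0.04, 2.09], [-2.66, 2.66]. Speed limits (rad/s): [2.57, 2.57, 3.14, 3.14, 3.14, 3.14, 3.14].

## Interface

Orientations are given as a unit quaternion [x, y, z, w].
In Python, from plant import get_state, snapshot, camera_params, finish_job, boxes_of, silhouettes, spot_point, nose_length gives the robot as it stands.
- The arm moves only by the tool apply_moves, never from a script. Its arguments are lists of equal length, an entry for each row: "delta_pos": the shift along the tool's x, y, z in cm, a list of three; "yaw": the turn about the tool's x in rad; "gripper": the opening in per cent of the stroke, from 0 (shut) to 100 (fully open). A call has 1 to 10 rows; each row is the pose to reach, as a shift and turn from the pose measured when the call began, along the tool's axes at that moment; what a row does not reach only later rows make up. A row lasts 1/12 s, in which the tool goes at most 41.7 mm and 7.16 degrees, less where a joint would pass 70% of its speed; a pose out of reach is approached as far as the arm can. A call with a gripper value outside its range is refused whole. The fingers move at their own pace and stop on an object; "force" is the grip in N (left out, the last holds). Time passes only in rows, so rows that repeat a pose let the fingers close. It gives the time, the measured TCP pose, the force and the opening at its end, in the units of the state.
- get_state(): the state, without advancing time (a new reading comes with each control period).
- snapshot(name): name is "side" or "top"; returns the picture (400x640x3 uint8, red, green, blue); there is no depth.
- camera_params(name): a dict with "fovy" (degrees; the focal length in pixels is half the picture's height over the tangent of half this angle, whatever the lens; pixels are square), "cx", "cy" (the principal point, pixels), "position" and "orientation" of the camera in the world. Camera axes: x right, y down, z forward; pixel columns grow to the right and rows downward; lengths in m; the calibration is good to about 2 mm. A picture is of the moment at which its call begins. camera_params takes no time and is no camera call.
- finish_job(): hands the job in, once; it reports no verdict.
Trained networks look in the newest picture that a camera, given by its name, has taken for a name from the list of things; names that differ only in an ending like _2 or _b are one class to them, and where a whole thing is asked for, a point or a joint stands for the part that bears it (a point fixed in the world has none). Each returns a list of dicts, best first, with "score" (0 to 1); they miss things now and then, are a little off and sometimes report something else, mostly with a low value. They report only what shows in the picture. A call takes as long as a camera call. They do not tell look-alikes from the thing itself.
- boxes_of(thing, camera): "bbox" ([left, top, width, height] in pixels, round what is visible of it).
- silhouettes(thing, camera): "mask" (400x640 bool, what is visible of it) and "bbox" ([left, top, width, height] in pixels, round what is visible of it).
- spot_point(thing, camera): "pixel" ([column, row] in pixels: a listed point, or the origin of a listed thing).
The state is a dict: "clock": time; "q": joint angles; "qd": joint speeds; "joint_torque": joint torques, N m; "tool_pos": TCP position; "eef_rot": TCP orientation; "contact_force": force on the tool from outside, world axes, zero at the start; "moment": the same for the moment, N m; "opening": opening from 0.0 (shut) to 1.0 (fully open).
Only numpy, scipy, OpenCV 4.12 (cv2) and the standard library are available. Lean on these libraries where they do the work, as an engineer would, in place of code of your own. Each camera call takes 0.05 s, during which the arm holds its last target.

## Task

Lay the loose wooden flower flat on the clamp jig with its stem between the two jaws and its head at the same end as the pattern flower's, and let go of it. Then tighten the thumbscrew clockwise until it is fully seated, back it off a quarter turn so the stem can still be slid, and finish while still gripping the thumbscrew there, holding it still. Leave the other things on the table where they are.

Things in the scene. Friction and masses are not known exactly. Their poses are not given: they have to be found in the camera images.
- flower_center (a point): Balance point of the loose flat wooden flower, half-way up (6 mm above its underside): grip here, across x. Plain wood, 12 mm thick all over, 30 to 65 g. A square 12 x 12 mm stem runs along its y axis from 119 mm on the -y side (tail) to the round petalled head, 44 mm wide, centred 51 mm on the +y side. It starts flat on the table; z is up.
- flower: The same flower as a body; its origin is on its underside, 6 mm below flower_center; same axes.
- flower_tail (a point): Middle of the flower's bare stem end, 119 mm on the -y side of flower_center, half-way up; same axes.
- jig: Fixed clamp jig: plywood board 18 mm thick, x -85 to +100, y -115 to +115 mm about this origin (on the table). At its -y end stand two wooden jaws, y -95 to -30, tops 34 mm above the table, a channel along y between them. From y = -30 to +115 the board by x = 0 is open floor for the flower's middle and head. Screw housing 32 x 50 mm, 42 mm high, at x -52, y -62.5.
- channel (a point): Point on the board's surface (18 mm above the table), jig x = 0, y = -62.5 mm, half-way along the channel; axes as the jig's, channel along y. Fixed jaw's face at x = +6 mm. The sliding jaw, on the -x side, has its face at x = -18.2 mm + 2 mm per rad of the thumbscrew: channel 16 to 19 mm wide at the start, 12.2 mm when seated, so the stem then lies at x = 0.
- pattern (a point): Balance point of the pattern flower, same shape as the loose one, fixed on the board beyond the fixed jaw at jig x = +80, y = +12 mm, 24 mm above the table; it lies along the jig's y with its head at the +y end. Axes as the jig's.
- wing_center (a point): Centre of the steel thumbscrew's wing, on its upright axis (jig x = -52, y = -62.5 mm), 67 mm above the table when seated, 0.8 mm higher per rad loosened. The wing is an upright plate 38 mm long (this point's x), 10 mm thick (its y), 26 mm tall (13 mm up and down), to pinch across its thickness from above. Underside of its 28 mm wide collar 25 mm below. The frame turns with it.
- thumbscrew (a joint): Angle of the thumbscrew, rad; grows as it is turned clockwise seen from above (tightened); 0 is fully open, with the wing along the jig's x axis. At 6.0 it is seated: the collar stands hard on the housing and the screw turns no further. It starts at 2.4 to 4.0 and stays where it is left (friction about 0.06 N m).
- spindle: The steel spindle that carries the thumbscrew's collar and wing; it slides up and down in the housing as the screw turns. Its origin is on the screw's axis at the underside of the collar.
- scissors: Bystander, not needed: small scissors with two black ring handles, 130 x 75 x 8 mm, lying flat. Origin on its underside.
- spool: Bystander, not needed: empty wooden spool, 40 mm wide, 50 mm tall, upright. Origin on its underside.
- bead_jar: Bystander, not needed: glass jar with white cap, 60 mm wide, 85 mm tall, upright. Origin on its underside.
- tape_roll: Bystander, not needed: roll of tan tape lying flat, 80 mm wide, 24 mm tall. Origin on its underside.
- glue_gun: Bystander, not needed: black hot-glue gun lying on its side, about 210 x 110 x 34 mm. Origin on its underside.
- brush: Bystander, not needed: paint brush lying flat. Origin on its underside.
There are look-alikes about, which are no part of the job. Leave any pink or turquoise look-alike of the flower alone.

How it is judged:
On the way, in this order (a step that is already met when the one before it is completed fails the run):
1. the flower lies flat on the jig, stem between the jaws, head at the pattern's end, let go (x of flower_center in the frame of jig between -0.013 and 0.007 m and y of flower_tail in the frame of jig between -0.182 and -0.064 m and z of flower_center in the frame of jig between 0.021 and 0.027 m and angle between the y axis of flower_center and the y axis of jig, either way round below 0.2 rad and angle between flower_center's own z axis and vertical below 0.12 rad and contact force between the fingers and flower below 0.1 N), for 0.2 s.
2. the thumbscrew is seated, with the flower still in the jaws (value of joint thumbscrew above 5.9 rad and x of flower_center in the frame of jig between -0.008 and 0.004 m and y of flower_tail in the frame of jig between -0.182 and -0.064 m and z of flower_center in the frame of jig between 0.021 and 0.027 m and angle between the y axis of flower_center and the y axis of jig, either way round below 0.12 rad and angle between flower_center's own z axis and vertical below 0.12 rad), for 0.1 s.
At the end, for the whole second after the job is handed in: The thumbscrew is still, 90 degrees (within 20) back from its seat, gripped with over 2 N; the untouched flower lies flat on the board (3 mm), along the channel (0.12 rad), its stem between the jaws for at least half their length, its head at the pattern end (value of joint thumbscrew between 4.079 and 4.779 rad and velocity of joint thumbscrew between -0.1 and 0.1 rad/s and contact force between the fingers and spindle above 2 N and contact force between the fingers and flower below 0.1 N and x of flower_center in the frame of jig between -0.008 and 0.004 m and y of flower_tail in the frame of jig between -0.182 and -0.064 m and z of flower_center in the frame of jig between 0.021 and 0.027 m and angle between the y axis of flower_center and the y axis of jig, either way round below 0.12 rad and angle between flower_center's own z axis and vertical below 0.12 rad); the arm keeps its last pose, push and grip.
It fails at once if another thing on the table is moved by more than 4 cm (distance of any of scissors, spool, bead_jar, tape_roll, glue_gun, brush from where it was at the start of the episode above 0.04 m).
It also fails if it takes over 70 s, if anything falls off the work surface, if the arm or the gripper's body presses on something with over 40 N, if the wrist force passes 120 N, or if a joint passes its speed limit or range.

## Working session

There is one attempt and no reset: what is moved stays moved. The work goes in short steps, Python scripts to look and compute and a tool call to move; the robot and the scene stay as the last step left them, time stands still between calls to the robot, and variables do not carry over. Pictures are saved under pics/ and viewed, and the job is handed in when it is done.

Besides the shell and the picture viewer there is one more tool, called after "Call:" as a command line: name --pt "numbers of a row" for each row, then --argument value for the rest. apply_moves: Moves the arm, as the interface text tells. Its arguments: {"type":"object","properties":{"delta_pos":{"type":"array"},"yaw":{"type":"array"},"gripper":{"type":"array"},"force":{"type":"number"}},"required":["delta_pos","yaw","gripper"]}

```bash
mkdir -p pics; python3 - <<'E'
from plant import *
import cv2
s=get_state();print(s)
for n in("top","side"):
    im=snapshot(n);cv2.imwrite(f"pics/{n}0.png",im[:,:,::-1]);print(n,camera_params(n))
    for t in ("flower_center","flower_tail","jig","channel","wing_center","pattern"):
        print(t,[(round(d['score'],2),[round(float(v),1) for v in d['pixel']]) for d in spot_point(t,n)])
print(nose_length() if callable(nose_length) else nose_length)
E
```

```text
{'clock': 0.0, 'q': array([ 1.37881599,  0.68998081, -0.19451543,  1.56635568,  0.15726676,
        0.90251387, -0.21507327]), 'qd': array([-0.00042561,  0.00196114,  0.00145283, -0.00151895, -0.00116652,
       -0.00016517, -0.00223595]), 'joint_torque': array([ 1.08675904e-03, -5.27561510e+01, -1.26718026e+00, -1.53428203e+01,
       -5.28421788e-02,  6.52403163e-03,  1.71637039e-04]), 'tool_pos': array([ 0.13973808, -0.60854106,  0.25190893]), 'eef_rot': array([-0.70248805, -0.08033972,  0.70271555, -0.07903752]), 'contact_force': array([-0.39697943, -0.34172173,  0.00712484]), 'moment': array([-0.03545977,  0.06405272, -0.01432376]), 'opening': 0.9991338424643429}
top {'fovy': 50.20353665741071, 'cx': 319.13117888681734, 'cy': 206.89782255272644, 'position': array([0.28000035, 0.00455536, 1.30139318]), 'orientation': array([ 0.73469977, -0.67003375,  0.0710311 , -0.07890253])}
flower_center [(0.74, [242.1, 290.6]), (0.69, [410.9, 308.9]), (0.55, [257.4, 215.9])]
flower_tail [(0.75, [270.4, 250.2]), (0.64, [380.2, 335.3]), (0.62, [416.2, 231.1]), (0.59, [213.4, 322.0]), (0.2, [395.8, 228.3])]
jig [(0.71, [395.4, 223.1])]
channel [(0.76, [416.4, 229.2])]
wing_center [(0.46, [421.8, 236.7])]
pattern [(0.75, [393.2, 199.9])]
side {'fovy': 42.57160071751355, 'cx': 317.12883911690255, 'cy': 197.69706227587483, 'position': array([-0.24812091,  0.93436044,  1.2680929 ]), 'orientation': array([-0.31798317,  0.86379912, -0.3662462 ,  0.13638734])}
flower_center [(0.78, [423.2, 211.1]), (0.59, [336.6, 305.4]), (0.55, [280.1, 255.8]), (0.31, [281.2, 256.7])]
flower_tail [(0.81, [318.4, 263.2]), (0.62, [431.1, 235.7]), (0.57, [342.5, 333.8])]
jig [(0.82, [362.2, 188.1]), (0.66, [281.5, 174.2])]
channel [(0.88, [369.1, 170.6])]
wing_center [(0.56, [384.3, 166.6])]
pattern [(0.67, [337.1, 173.2])]
0.014
```

View pics/top0.png

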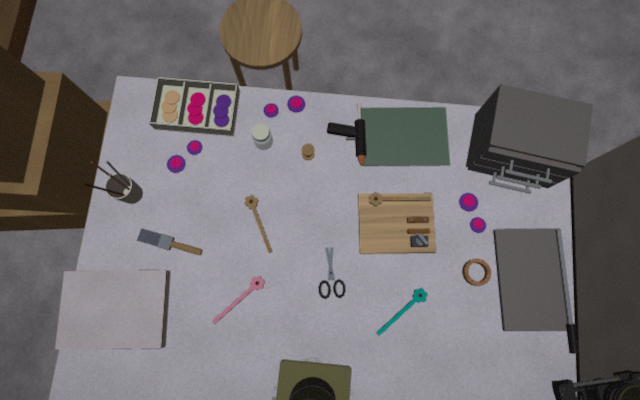

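View pics/side0.png

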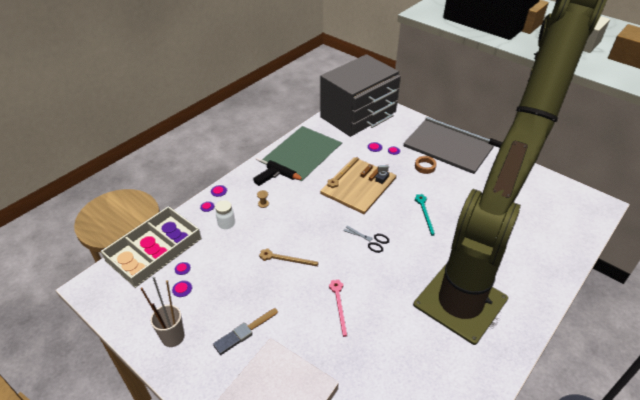

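```bash
cat > h.py <<'E'
from plant import *
import numpy as np, cv2
from scipy.spatial.transform import Rotation as R
def cam(n):
    c=camera_params(n); f=200/np.tan(np.radians(c['fovy'])/2)
    return c,f,R.from_quat(c['orientation']).as_matrix()
def ray(n,p):
    c,f,M=cam(n); return c['position'],M@np.array([(p[0]-c['cx'])/f,(p[1]-c['cy'])/f,1.])
def onz(n,p,z):
    o,d=ray(n,p); return o+d*(z-o[2])/d[2]
def proj(n,X):
    c,f,M=cam(n); v=M.T@(np.asarray(X)-c['position']); return np.array([c['cx']+f*v[0]/v[2],c['cy']+f*v[1]/v[2]])
def tri(pt,ps):
    o1,d1=ray('top',pt);o2,d2=ray('side',ps)
    A=np.stack([d1,-d2],1);t=np.linalg.lstsq(A,o2-o1,rcond=None)[0]
    a=o1+d1*t[0];b=o2+d2*t[1];return (a+b)/2,np.linalg.norm(a-b)
E
python3 - <<'E'
from h import *
np.set_printoptions(precision=4,suppress=True)
for n,p,q in(("top",(257.4,215.9),(270.4,250.2)),("side",(280.5,256),(318.4,263.2))):
    print(n,"flower c,t",onz(n,p,.006),onz(n,q,.006))
print("jig",onz("top",(395.4,223.1),0.0),onz("side",(362.2,188.1),0),"chan",onz("top",(416.4,229.2),.018),onz("side",(369.1,170.6),.018))
print("pat",onz("top",(393.2,199.9),.024),onz("side",(337.1,173.2),.024),"wing",onz("top",(421.8,236.7),.069),onz("side",(384.3,166.6),.069))
for n in("top","side"):
    for t in("flower","jig","thumbscrew"):
        for d in silhouettes(t,n):
            ys,xs=np.nonzero(d['mask']); r=cv2.minAreaRect(np.stack([xs,ys],1).astype(np.float32)); print(n,t,round(d['score'],2),d['bbox'],len(xs),r)
a=cv2.imread("pics/top0.png");b=cv2.imread("pics/side0.png")
o=lambda i,x,y,w,h,k:cv2.resize(i[y:y+h,x:x+w],None,fx=k,fy=k,interpolation=cv2.INTER_CUBIC)
cv2.imwrite("pics/c1.png",np.vstack([np.hstack([o(a,345,180,100,80,4),o(b,310,145,100,80,4)]),np.hstack([o(a,220,185,100,70,4),o(b,240,230,100,70,4)])]))
E
```

```text
top flower c,t [0.5126 0.2194 0.006 ] [0.4108 0.1671 0.006 ]
side flower c,t [0.5191 0.2196 0.006 ] [0.4088 0.1639 0.006 ]
jig [ 0.5303 -0.2074  0.    ] [ 0.5153 -0.2064  0.    ] chan [ 0.5139 -0.2691  0.018 ] [ 0.5422 -0.2831  0.018 ]
pat [ 0.5973 -0.1928  0.024 ] [ 0.6193 -0.1896  0.024 ] wing [ 0.484  -0.2748  0.069 ] [ 0.4814 -0.2863  0.069 ]
top flower 0.93 [216.6, 278.1, 46.7, 42.8] 351 ((238.75003051757812, 300.7500305175781), (12.020814895629883, 63.639610290527344), 45.0)
top flower 0.76 [245.1, 197.9, 22.9, 55.6] 287 ((261.5185852050781, 222.5142059326172), (58.636749267578125, 11.639583587646484), 63.970401763916016)
top flower 0.69 [378.9, 288.4, 48.1, 49.0] 359 ((403.5379943847656, 313.2416076660156), (14.123578071594238, 62.21617126464844), 42.064327239990234)
top flower 0.47 [137.7, 227.9, 65.8, 28.0] 657 ((170.2452850341797, 242.64151000976562), (65.65834045410156, 14.010775566101074), 15.94539737701416)
top jig 0.57 [360.0, 192.7, 74.6, 60.3] 4371 ((397.0, 222.5), (59.0, 76.0), 90.0)
top thumbscrew 0.56 [417.8, 237.3, 10.7, 6.4] 84 ((421.50006103515625, 240.00003051757812), (12.020814895629883, 7.77817440032959), 45.0)
top thumbscrew 0.56 [244.0, 191.9, 25.6, 56.8] 301 ((261.5213623046875, 222.50018310546875), (59.53074645996094, 12.536811828613281), 63.92464065551758)
side flower 0.7 [258.4, 246.3, 59.2, 19.2] 439 ((289.6987609863281, 256.3438720703125), (60.00947189331055, 13.383979797363281), 6.842772960662842)
side flower 0.67 [329.1, 281.8, 18.3, 52.9] 289 ((337.92987060546875, 307.6761779785156), (55.6498908996582, 12.295975685119629), 85.13549041748047)
side jig 0.74 [324.1, 157.8, 76.2, 53.5] 2445 ((358.2119140625, 182.71701049804688), (50.53041076660156, 64.48546600341797), 40.91438674926758)
side thumbscrew 0.52 [378.4, 164.9, 8.7, 9.4] 85 ((382.7000427246094, 169.1000213623047), (9.391485214233398, 10.28591251373291), 26.56505012512207)
```

View pics/c1.png

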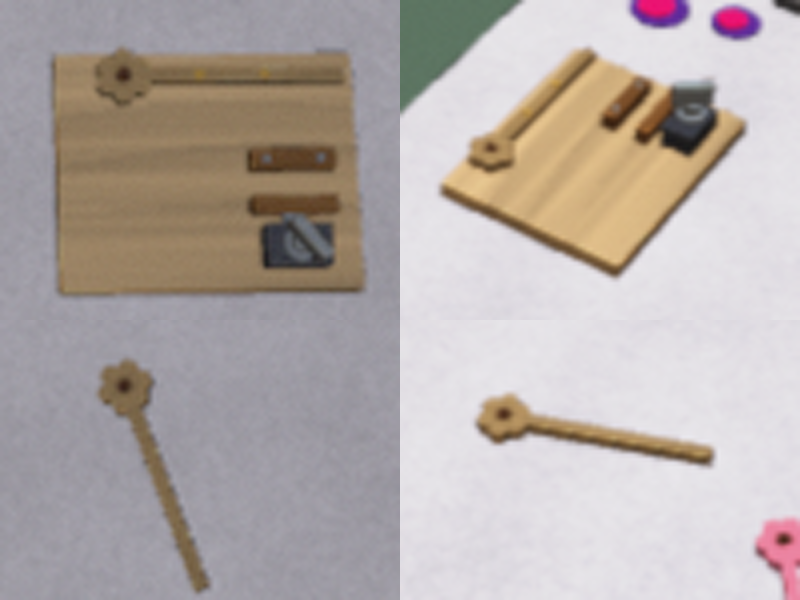

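```bash
python3 - <<'E'
from h import *
a=cv2.imread("pics/top0.png");b=cv2.imread("pics/side0.png")
def o(i,x,y,w,h,k,f):
    c=cv2.resize(i[y:y+h,x:x+w],None,fx=k,fy=k,interpolation=cv2.INTER_CUBIC)
    for j in range(0,w,10): cv2.putText(c,str(x+j),(j*k,8),0,.3,(0,0,255));cv2.line(c,(j*k,0),(j*k,h*k),(255,255,0),1)
    for j in range(0,h,10): cv2.putText(c,str(y+j),(0,j*k+8),0,.3,(0,0,255));cv2.line(c,(0,j*k),(w*k,j*k),(255,255,0),1)
    cv2.imwrite(f,c)
o(a,350,185,90,73,8,"pics/c2.png");o(b,315,150,90,68,8,"pics/c3.png")
E
```

```text
(no output)
```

View pics/c2.png

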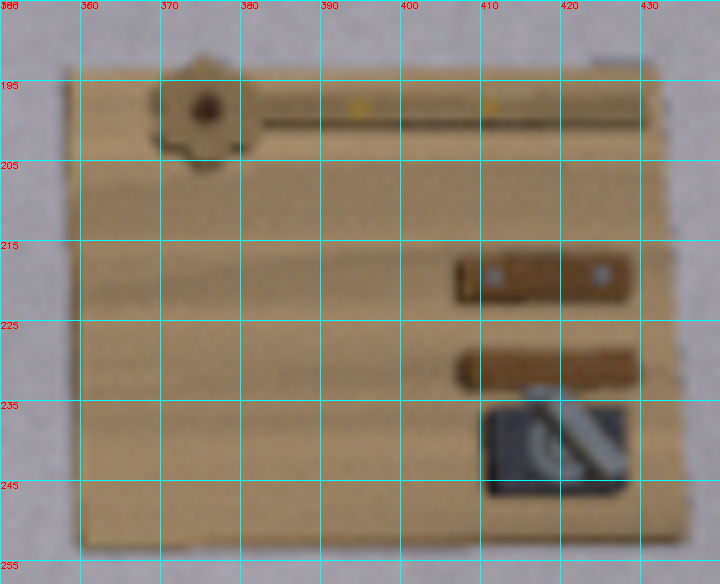

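View pics/c3.png

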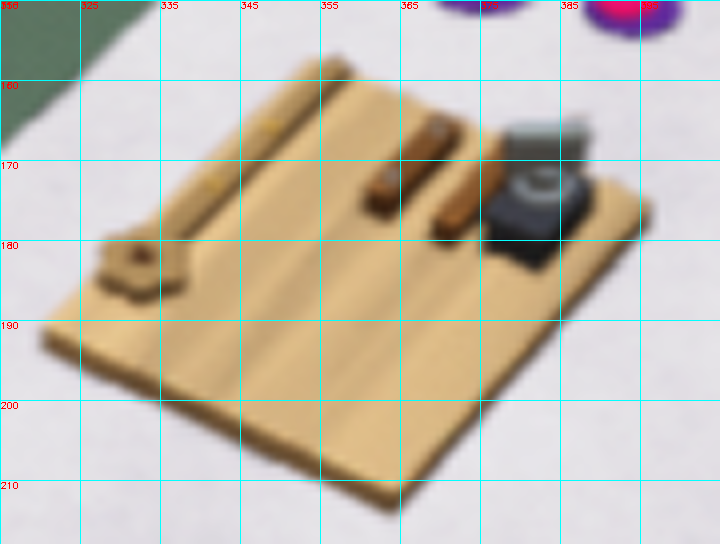

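```bash
cat > fit.py <<'E'
from h import *
from scipy.optimize import least_squares
np.set_printoptions(precision=4,suppress=True)
T=[((75,68),(.1,.115,.018)),((662,68),(.1,-.115,.018)),((687,538),(-.085,-.115,.018)),((82,543),(-.085,.115,.018)),
((206,109),(.08,.063,.030)),((646,107),(.08,-.107,.030)),((492,407),(-.036,-.0375,.042)),((627,407),(-.036,-.0875,.042)),((627,487),(-.068,-.0875,.042)),((492,487),(-.068,-.0375,.042))]
S=[((42,335),(.1,.115,.018)),((393,492),(-.085,.115,.018)),((651,207),(-.085,-.115,.018)),((141,256),(.08,.063,.030)),((325,63),(.08,-.107,.030))]
def W(p,q):
    c,s=np.cos(p[2]),np.sin(p[2]);return np.array([p[0]+c*q[0]-s*q[1],p[1]+s*q[0]+c*q[1],q[2]])
def res(p,which):
    r=[]
    if 't' in which:
        for a,q in T: r.append(proj('top',W(p,q))-(np.array(a)/8-.44+[350,185]))
    if 's' in which:
        for a,q in S: r.append(proj('side',W(p,q))-(np.array(a)/8-.44+[315,150]))
    return np.array(r).ravel()
for w in('t','s','ts'):
    o=least_squares(res,[.53,-.2,0],args=(w,),loss='soft_l1',x_scale=[.1,.1,.1]);print(w,o.x);print(res(o.x,w).reshape(-1,2))
def ff(p,which):
    c,s=np.cos(p[2]),np.sin(p[2])
    F=[((0,.051,.012)),((0,-.119,.012))]
    r=[]
    t=[(125,386),(203,582)]; sd=[(502-400,413),(709-400,451)]
    for q,a,b in zip(F,t,sd):
        if 't' in which:r.append(proj('top',W(p,q))-(np.array([a[0],a[1]-320])/4-.375+[220,185]))
        if 's' in which:r.append(proj('side',W(p,q))-(np.array([b[0],b[1]-320])/4-.375+[240,230]))
    return np.array(r).ravel()
for w in('t','s','ts'):
    o=least_squares(ff,[.515,.22,-2.6+2],args=(w,),x_scale=[.1,.1,.1]);print('fl',w,o.x);print(ff(o.x,w).reshape(-1,2))
E
python3 fit.py
```

```text
t [ 0.5227 -0.2077  0.0943]
[[-0.9977 -0.2621]
 [-0.0949 -0.4398]
 [ 0.3535  0.547 ]
 [-0.5608  0.0956]
 [ 0.1061 -0.0388]
 [ 0.6793  0.0789]
 [-0.1723 -0.3539]
 [-0.235  -0.3926]
 [ 0.3686  0.3295]
 [ 0.3414  0.3681]]
s [ 0.5259 -0.2047  0.1118]
[[-0.7295 -0.5133]
 [ 0.4291  0.6029]
 [-0.1661 -0.8514]
 [-0.374   0.8041]
 [ 1.0593 -0.1923]]
ts [ 0.5233 -0.2071  0.0949]
[[-1.1863 -0.4465]
 [-0.2934 -0.6702]
 [ 0.1879  0.3023]
 [-0.716  -0.1002]
 [-0.0827 -0.2365]
 [ 0.4828 -0.1534]
 [-0.3463 -0.5825]
 [-0.4116 -0.6319]
 [ 0.198   0.0876]
 [ 0.1733  0.137 ]
 [ 0.0937 -1.0196]
 [ 0.7683  0.5937]
 [ 1.0884 -0.4628]
 [ 0.5831  0.4563]
 [ 2.6015 -0.2308]]
fl t [ 0.5133  0.2215 -1.0793]
[[-0.3056 -0.7532]
 [ 0.2978  0.713 ]]
fl s [ 0.5167  0.2222 -1.0975]
[[-0.2    -0.0805]
 [ 0.1964  0.0594]]
fl ts [ 0.5148  0.222  -1.0858]
[[-0.317  -1.2901]
 [ 0.2079  0.3302]
 [-0.0624  0.2901]
 [ 0.794  -0.0006]]
```

```bash
python3 - <<'E'
from h import *
np.set_printoptions(precision=2,suppress=True)
# straightness: top picture back edge of table; side picture edges
a=cv2.cvtColor(cv2.imread("pics/top0.png"),cv2.COLOR_BGR2GRAY).astype(float)
a=cv2.GaussianBlur(a,(0,0),1)
def sub(col,lo,hi):
    g=np.diff(col[lo:hi]);i=np.argmax(abs(g));
    w=abs(g[max(0,i-2):i+3]);return lo+.5+(w*np.arange(max(0,i-2),max(0,i-2)+len(w))).sum()/w.sum()
pts=[]
for x in list(range(122,150,4))+list(range(310,326,3))+list(range(326,470,6)):
    y0=77+(x-117)*25/458
    pts.append((x,sub(a[:,x],int(y0-9),int(y0+10))))
pts=np.array(pts);p=np.polyfit(pts[:,0],pts[:,1],2);print(p);print(np.c_[pts,pts[:,1]-np.polyval(np.polyfit(pts[:,0],pts[:,1],1),pts[:,0])])
E
```

```text
[-0.    0.09 64.35]
[[122.    75.62  -0.15]
 [126.    75.91  -0.19]
 [130.    76.4   -0.03]
 [134.    76.61  -0.15]
 [138.    76.88  -0.21]
 [142.    77.31  -0.11]
 [146.    77.5   -0.25]
 [310.    91.5    0.18]
 [313.    91.71   0.14]
 [316.    91.84   0.03]
 [319.    92.22   0.16]
 [322.    92.55   0.24]
 [325.    92.69   0.13]
 [326.    92.73   0.08]
 [332.    93.26   0.12]
 [338.    93.8    0.17]
 [344.    94.38   0.25]
 [350.    94.77   0.14]
 [356.    95.38   0.25]
 [362.    95.84   0.21]
 [368.    96.38   0.26]
 [374.    96.73   0.11]
 [380.    97.33   0.22]
 [386.    97.78   0.17]
 [392.    98.39   0.28]
 [398.    98.77   0.17]
 [404.    99.25   0.15]
 [410.    99.56  -0.03]
 [416.   100.25   0.16]
 [422.   100.56  -0.03]
 [428.   100.89  -0.2 ]
 [434.   101.52  -0.06]
 [440.   101.91  -0.17]
 [446.   102.04  -0.54]
 [452.   102.89  -0.17]
 [458.   103.09  -0.48]
 [464.   103.19  -0.87]]
```

```bash
cat > fit2.py <<'E'
import fit
from fit import *
# distortion r_d = f*rho*(1+k rho^2), per camera
def projd(n,X,k):
    c,f,M=cam(n); v=M.T@(np.asarray(X)-c['position']); u=v[:2]/v[2]; return np.array([c['cx'],c['cy']])+f*u*(1+k*(u@u))
def r2(p):
    out=[]
    K={'top':p[6],'side':p[7]}
    fit.proj=lambda n,X:projd(n,X,K[n])
    return np.r_[res(p[:3],'ts'),ff(p[3:6],'ts')]
o=least_squares(r2,[.52,-.2,.1,.515,.22,-1.08+2*0,0,0],loss='soft_l1');print(o.x,o.cost);print(r2(o.x).reshape(-1,2))
E
python3 fit2.py | tail -22
```

```text
[-0.0827 -0.2365]
 [ 0.4828 -0.1534]
 [-0.3463 -0.5825]
 [-0.4116 -0.6319]
 [ 0.198   0.0876]
 [ 0.1733  0.137 ]
 [ 0.0937 -1.0196]
 [ 0.7683  0.5937]
 [ 1.0884 -0.4628]
 [ 0.5831  0.4563]
 [ 2.6015 -0.2308]]
fl t [ 0.5133  0.2215 -1.0793]
[[-0.3056 -0.7532]
 [ 0.2978  0.713 ]]
fl s [ 0.5167  0.2222 -1.0975]
[[-0.2    -0.0805]
 [ 0.1964  0.0594]]
fl ts [ 0.5148  0.222  -1.0858]
[[-0.317  -1.2901]
 [ 0.2079  0.3302]
 [-0.0624  0.2901]
 [ 0.794  -0.0006]]Traceback (most recent call last):
  File "fit2.py", line 11, in <module>
    o=least_squares(r2,[.52,-.2,.1,.515,.22,-1.08+2*0,0,0],loss='soft_l1');print(o.x,o.cost);print(r2(o.x).reshape(-1,2))
    return func(*args, **kwargs)
    result = trf(vector_fun.fun, vector_fun.jac, x0, f0, J0, lb, ub, ftol, xtol,
                 gtol, max_nfev, x_scale, loss_function, tr_solver,
                 tr_options.copy(), verbose, callback=callback_wrapped)
    return trf_no_bounds(
        fun, jac, x0, f0, J0, ftol, xtol, gtol, max_nfev, x_scale,
        loss_function, tr_solver, tr_options, verbose, callback=callback)
    J = jac(x)
    self._u
[... 1030 characters left out ...]
fit2.py", line 10, in r2
    return np.r_[res(p[:3],'ts'),ff(p[3:6],'ts')]
                 ~~~^^^^^^^^^^^^
  File "fit.py", line 12, in res
    for a,q in T: r.append(proj('top',W(p,q))-(np.array(a)/8-.44+[350,185]))
                           ~~~~^^^^^^^^^^^^^^
  File "fit2.py", line 9, in <lambda>
    fit.proj=lambda n,X:projd(n,X,K[n])
                        ~~~~~^^^^^^^^^^
  File "fit2.py", line 5, in projd
    c,f,M=cam(n); v=M.T@(np.asarray(X)-c['position']); u=v[:2]/v[2]; return np.array([c['cx'],c['cy']])+f*u*(1+k*(u@u))
          ~~~^^^
  File "h.py", line 5, in cam
    c=camera_params(n); f=200/np.tan(np.radians(c['fovy'])/2)
ValueError: time passes only in moves, steps and waits
```

```bash
sed -i 's/^def cam(n):/from functools import lru_cache\n@lru_cache\ndef cam(n):/' h.py; cat > fit2.py <<'E'
import fit
from fit import *
def projd(n,X,k):
    c,f,M=cam(n); v=M.T@(np.asarray(X)-c['position']); u=v[:2]/v[2]; return np.array([c['cx'],c['cy']])+f*u*(1+k*(u@u)) if MODE=='k' else np.array([c['cx'],c['cy']])+f*u*(1+k)
def r2(p):
    K={'top':p[6],'side':p[7]}
    fit.proj=lambda n,X:projd(n,X,K[n])
    return np.r_[res(p[:3],'ts'),ff(p[3:6],'ts')]
for MODE in 'ks':
    print('MODE',MODE);o=least_squares(r2,[.52,-.2,.1,.515,.22,-1.08+2*0,0,0],loss='soft_l1');print(o.x,o.cost);print(r2(o.x).reshape(-1,2))
E
python3 fit2.py | sed -n '/MODE/,$p'
```

```text
MODE k
[ 0.5231 -0.2079  0.0946  0.5148  0.2232 -1.084  -0.0416 -0.56  ] 5.556072774485511
[[-0.9328 -0.3718]
 [-0.357  -0.5377]
 [ 0.0332  0.2352]
 [-0.4904 -0.0651]
 [ 0.1463 -0.155 ]
 [ 0.4344 -0.0371]
 [-0.2703 -0.5535]
 [-0.4536 -0.6196]
 [ 0.1314  0.0626]
 [ 0.2295  0.1371]
 [ 0.2776 -1.1246]
 [ 0.6955  0.4153]
 [ 0.0805 -0.2118]
 [ 0.749   0.3722]
 [ 2.4931 -0.0312]
 [-0.654  -1.3018]
 [ 0.5791 -0.1121]
 [-0.3424  0.1876]
 [ 0.5593 -0.4009]]
MODE s
[ 0.5229 -0.2088  0.0949  0.5143  0.2241 -1.0851 -0.0055 -0.0163] 5.110099973283156
[[-0.8739 -0.2231]
 [-0.3843 -0.4448]
 [ 0.0929  0.2078]
 [-0.3956 -0.1967]
 [ 0.1411 -0.0401]
 [ 0.4049  0.0445]
 [-0.3003 -0.5819]
 [-0.4568 -0.6309]
 [ 0.1523  0.0313]
 [ 0.2193  0.0802]
 [ 0.4113 -1.1018]
 [ 0.3541  0.1467]
 [ 0.1036 -0.2796]
 [ 0.6825  0.5165]
 [ 2.2643  0.2548]
 [-0.6483 -1.1265]
 [ 0.7166 -0.0907]
 [-0.48    0.1653]
 [ 0.4971 -0.5862]]
```

```bash
cat > plan.py <<'E'
from h import *
def plan(pos,ydir=None,flip=False):
    s=get_state(); M=R.from_quat(s['eef_rot']).as_matrix()
    d=M.T@(np.array(pos)-s['tool_pos'])*100
    out='pos cm '+str(np.round(d,2))
    if ydir is not None:
        v=M.T@np.array([ydir[0],ydir[1],0]); a=np.arctan2(v[2],v[1])
        out+=' yaw %.3f alt %.3f'%(a,a-np.sign(a)*np.pi)
    print(out,'tilt',np.round(M[:,0],3),'toolY',np.round(M[:,1],3),'q7 %.3f'%s['q'][6])
E
python3 - <<'E'
from plan import *
plan((.53,-.15,.25),(.467,-.884)); plan((.514,.222,.12),(.467,-.884))
E
```

```text
pos cm [  0.27 -36.02 -48.29] yaw -0.260 alt 2.881 tilt [ 0. -0. -1.] toolY [ 0.224 -0.975  0.   ] q7 -0.215
pos cm [ 13.27 -72.63 -55.06] yaw -0.260 alt 2.881 tilt [ 0. -0. -1.] toolY [ 0.224 -0.975  0.   ] q7 -0.215
```

Call:
apply_moves --pt "0 -36 -48.3" --pt "0 -36 -48.3" --pt "0 -36 -48.3" --pt "0 -36 -48.3" --pt "0 -36 -48.3" --pt "0 -36 -48.3" --pt "0 -36 -48.3" --pt "0 -36 -48.3" --pt "0 -36 -48.3" --pt "0 -36 -48.3" --yaw '[0,0,0,0,0,0,0,0,0,0]' --gripper '[100,100,100,100,100,100,100,100,100,100]'

```text
clock: 1.83
tool_pos: [0.4109, -0.2901, 0.253]
eef_rot: [0.703, 0.079, -0.702, 0.08]
contact_force: [1.0, -0.4, 0.3]
opening: 1.0
```

```bash
python3 - <<'E'
from plan import *
plan((.50,-.1,.25),(.467,-.884));plan((.514,.222,.12),(.467,-.884)); print(get_state()['tool_pos'])
E
```

```text
pos cm [  0.3  -16.53 -12.93] yaw -0.260 alt 2.881 tilt [ 0.001 -0.    -1.   ] toolY [ 0.224 -0.975  0.001] q7 -0.952
pos cm [ 13.28 -47.61 -21.5 ] yaw -0.260 alt 2.881 tilt [ 0.001 -0.    -1.   ] toolY [ 0.224 -0.975  0.001] q7 -0.952
[ 0.41091164 -0.29006395  0.25298965]
```

Call:
apply_moves --pt "0 -47.6 -21.5" --pt "0 -47.6 -21.5" --pt "0 -47.6 -21.5" --pt "0 -47.6 -21.5" --pt "0 -47.6 -21.5" --pt "0 -47.6 -21.5" --pt "0 -47.6 -21.5" --pt "0 -47.6 -21.5" --pt "0 -47.6 -21.5" --pt "0 -47.6 -21.5" --yaw '[-0.1,-0.2,-0.26,-0.26,-0.26,-0.26,-0.26,-0.26,-0.26,-0.26]' --gripper '[60,60,60,60,60,60,60,60,60,60]'

```text
clock: 2.67
tool_pos: [0.4928, 0.1188, 0.253]
eef_rot: [0.687, 0.17, -0.686, 0.17]
contact_force: [0.5, -1.0, -0.1]
opening: 0.604
```

```bash
python3 - <<'E'
from plan import *
plan((.514,.222,.10),(.467,-.884)); print(get_state()['tool_pos'])
E
```

```text
pos cm [15.3  -8.14 -6.68] yaw -0.000 alt 3.141 tilt [ 0.001 -0.    -1.   ] toolY [ 0.467 -0.884  0.001] q7 -1.564
[0.49275441 0.11883486 0.25303503]
```

Call:
apply_moves --pt "2 -3 -2.5" --pt "6 -6 -5" --pt "10 -8.1 -6.7" --pt "15.3 -8.1 -6.7" --pt "15.3 -8.1 -6.7" --pt "15.3 -8.1 -6.7" --pt "15.3 -8.1 -6.7" --yaw '[0,0,0,0,0,0,0]' --gripper '[60,60,60,60,60,60,60]'

```text
clock: 3.25
tool_pos: [0.5134, 0.2214, 0.0991]
eef_rot: [-0.685, -0.17, 0.687, -0.171]
contact_force: [0.1, 0.3, 0.5]
opening: 0.602
```

```bash
python3 - <<'E'
from plan import *
plan((.514,.222,.016),(.467,-.884)); print(get_state()['tool_pos'])
a=snapshot('top');b=snapshot('side')
o=lambda i,x,y,w,h,k:cv2.resize(i[y:y+h,x:x+w,::-1],None,fx=k,fy=k,interpolation=cv2.INTER_CUBIC)
cv2.imwrite("pics/c4.png",np.hstack([o(a,210,170,100,100,4),o(b,230,200,100,100,4)]))
for z in(.086,): print(proj('top',(.514,.222,z))-[210,170],proj('side',(.514,.222,z))-[230,200])
E
```

```text
pos cm [ 8.31 -0.03 -0.1 ] yaw 0.001 alt -3.141 tilt [-0.002 -0.002 -1.   ] toolY [ 0.468 -0.884  0.001] q7 -1.758
[0.51340045 0.22141325 0.0990882 ]
[42.6576648 40.1106568] [49.79849668 40.52922   ]
```

View pics/c4.png

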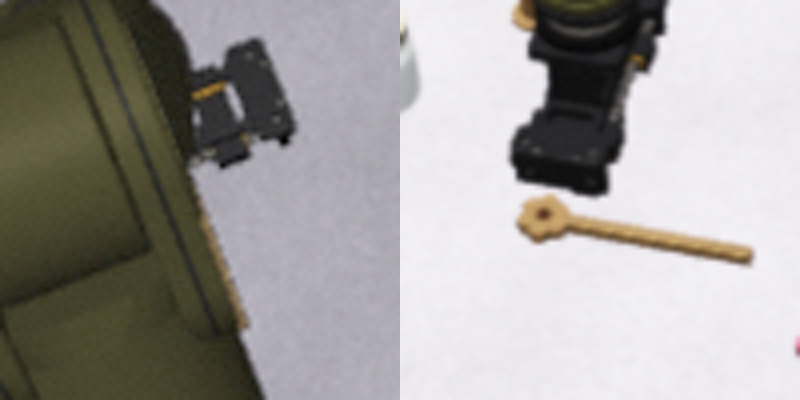

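Call:
apply_moves --pt "4 0 -0.1" --pt "7 0 -0.1" --pt "8.1 0 -0.1" --pt "8.2 0 -0.1" --pt "8.2 0 -0.1" --pt "8.2 0 -0.1" --pt "8.2 0 -0.1" --pt "8.2 0 -0.1" --pt "8.2 0 -0.1" --pt "8.2 0 -0.1" --yaw '[0,0,0,0,0,0,0,0,0,0]' --gripper '[60,60,60,60,0,0,0,0,0,0]' --force 20

```text
clock: 4.18
tool_pos: [0.517, 0.2219, 0.0205]
eef_rot: [0.688, 0.17, -0.685, 0.17]
contact_force: [0.8, 0.1, 0.6]
opening: 0.172
```

```bash
python3 - <<'E'
from plan import *
plan((.514,.222,.016),(.467,-.884)); s=get_state();print(s['tool_pos'],s['opening']*88)
b=snapshot('side')
o=lambda i,x,y,w,h,k:cv2.resize(i[y:y+h,x:x+w,::-1],None,fx=k,fy=k,interpolation=cv2.INTER_CUBIC)
cv2.imwrite("pics/c5.png",o(b,230,200,100,100,5))
E
```

```text
pos cm [ 0.45 -0.15  0.27] yaw -0.001 alt 3.140 tilt [ 0.004  0.001 -1.   ] toolY [ 0.466 -0.885  0.002] q7 -1.779
[0.51702614 0.22190832 0.020475  ] 15.10224572043391
```

View pics/c5.png

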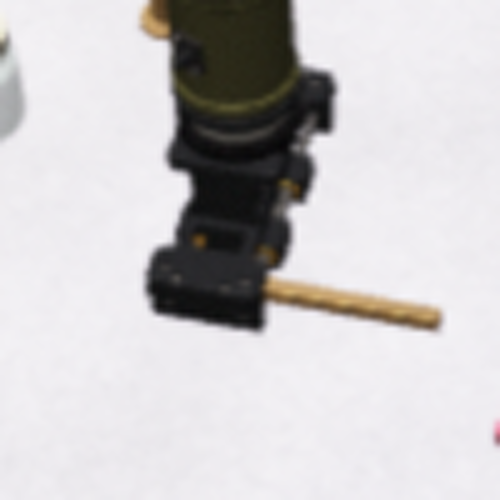

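Call:
apply_moves --pt "0.2 0 0" --pt "0.4 0 0" --pt "0.45 0 0" --pt "0.45 0 0" --pt "0.45 0 0" --pt "0.45 0 0" --pt "0.45 0 0" --pt "0.45 0 0" --pt "0.45 0 0" --pt "0.45 0 0" --yaw '[0,0,0,0,0,0,0,0,0,0]' --gripper '[30,30,30,30,0,0,0,0,0,0]' --force 25

```text
clock: 5.07
tool_pos: [0.5169, 0.2219, 0.0158]
eef_rot: [0.688, 0.17, -0.685, 0.17]
contact_force: [-0.0, -0.3, -0.9]
opening: 0.134
```

```bash
python3 - <<'E'
from plan import *
plan((.514,.222,.12),(.467,-.884)); s=get_state();print(s['tool_pos'],s['opening']*88,s['contact_force'])
E
```

```text
pos cm [-10.42  -0.13   0.21] yaw -0.001 alt 3.140 tilt [ 0.004  0.001 -1.   ] toolY [ 0.466 -0.885  0.001] q7 -1.779
[0.51690443 0.22191898 0.01578718] 11.7830901038899 [-0.01621665 -0.32341673 -0.94500723]
```

Call:
apply_moves --pt "-1 0 0" --pt "-4 0 0" --pt "-8 0 0" --pt "-12 0 0" --pt "-13 0 0" --pt "-13 0 0" --yaw '[0,0,0,0,0,0]' --gripper '[0,0,0,0,0,0]'

```text
clock: 5.57
tool_pos: [0.5184, 0.2228, 0.1497]
eef_rot: [0.691, 0.17, -0.682, 0.169]
contact_force: [0.4, 0.7, -0.9]
opening: 0.14
```

```bash
python3 - <<'E'
from plan import *
plan((.5176,-.1884,.145),(.9955,.0948)); s=get_state();print(s['tool_pos'],s['opening']*88,s['contact_force'])
b=snapshot('side')
o=lambda i,x,y,w,h,k:cv2.resize(i[y:y+h,x:x+w,::-1],None,fx=k,fy=k,interpolation=cv2.INTER_CUBIC)
cv2.imwrite("pics/c6.png",o(b,210,170,140,110,5))
E
```

```text
pos cm [ 0.3  36.35 19.22] yaw -1.181 alt 1.960 tilt [ 0.011  0.004 -1.   ] toolY [ 0.466 -0.885  0.001] q7 -1.747
[0.51842459 0.22276556 0.14967548] 12.279603501156101 [ 0.40280384  0.70583264 -0.930766  ]
```

View pics/c6.png

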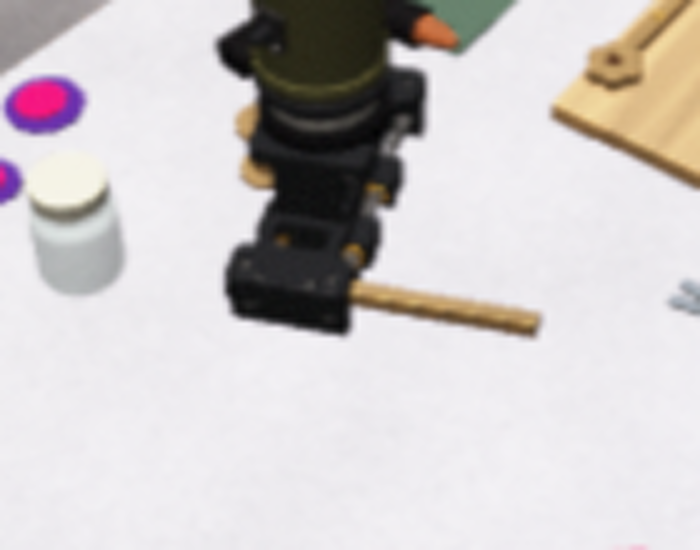

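The flower is held level, with its stem running out to crop (540,322). Next I'll carry it to the jig.

Call:
apply_moves --pt "0 3.6 1.9" --pt "0 7.3 3.8" --pt "0 10.9 5.8" --pt "0 14.5 7.7" --pt "0 18.2 9.6" --pt "0 21.8 11.5" --pt "0 25.4 13.5" --pt "0 29.1 15.4" --pt "0 32.7 17.3" --pt "0 36.3 19.2" --yaw '[-0.12,-0.24,-0.36,-0.47,-0.59,-0.71,-0.83,-0.94,-1.06,-1.18]' --gripper '[0,0,0,0,0,0,0,0,0,0]'

```text
clock: 6.45
tool_pos: [0.5145, -0.1902, 0.1445]
eef_rot: [0.476, 0.524, -0.473, 0.524]
contact_force: [0.9, 0.1, -0.9]
opening: 0.134
```

```bash
python3 - <<'E'
from plan import *
plan((.5176,-.1884,.145),(.9955,.0948)); s=get_state();print(s['tool_pos'],s['opening']*88,s['contact_force'])
E
```

```text
pos cm [-0.05  0.33 -0.15] yaw 0.005 alt -3.137 tilt [ 0.003  0.004 -1.   ] toolY [0.995 0.1   0.004] q7 -0.274
[ 0.51447016 -0.19021748  0.14447642] 11.79500330762944 [ 0.94619561  0.0512998  -0.94179483]
```

Call:
apply_moves --pt "3 0.3 -0.1" --pt "6 0.3 -0.1" --pt "8 0.3 -0.1" --pt "8.3 0.3 -0.1" --pt "8.3 0.3 -0.1" --pt "8.3 0.3 -0.1" --pt "8.3 0.3 -0.1" --yaw '[0,0,0,0,0,0,0]' --gripper '[0,0,0,0,0,0,0]'

```text
clock: 7.03
tool_pos: [0.5183, -0.1882, 0.0623]
eef_rot: [0.476, 0.524, -0.472, 0.525]
contact_force: [0.9, 0.6, -0.6]
opening: 0.131
```

```bash
python3 - <<'E'
from plan import *
plan((.5176,-.1884,.034),(.9955,.0948)); s=get_state();print(s['tool_pos'],s['opening']*88,s['contact_force'])
a=snapshot('top');b=snapshot('side')
o=lambda i,x,y,w,h,k:cv2.resize(i[y:y+h,x:x+w,::-1],None,fx=k,fy=k,interpolation=cv2.INTER_CUBIC)
cv2.imwrite("pics/c7.png",np.hstack([o(a,350,180,90,90,4),o(b,315,130,90,90,4)]))
E
```

```text
pos cm [ 2.83 -0.09  0.03] yaw 0.006 alt -3.136 tilt [ 0.005  0.004 -1.   ] toolY [0.995 0.1   0.005] q7 -0.386
[ 0.51829064 -0.18815701  0.06230433] 11.568115086375787 [ 0.93909875  0.64711127 -0.64706825]
```

View pics/c7.png

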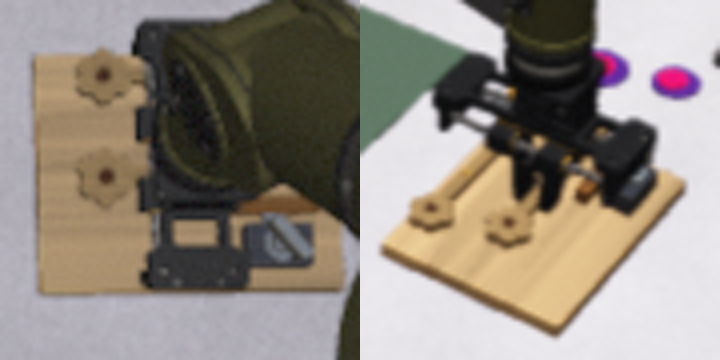

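```bash
python3 - <<'E'
from plan import *
s=get_state();p=s['tool_pos'];y=.0953
zt=p[2]-.0158+.012
for n,off in(('top',(350,180)),('side',(315,130))):
  for L in (.051,):
    X=[p[0]-np.sin(y)*L,p[1]+np.cos(y)*L,zt]
    P=np.array([.523-np.sin(y)*.063+.08*np.cos(y),-.208+np.cos(y)*.063+.08*np.sin(y),.03])
    print(n,'held',(proj(n,X)-off)*4+1.5,'pattern',(proj(n,P)-off)*4+1.5)
E
```

```text
top held [101.36808464 173.78540216] pattern [103.51737661  73.76448533]
side held [148.30130075 226.21556609] pattern [ 73.43681732 209.2104298 ]
```

```bash
python3 - <<'E'
from plan import *
for k,t,s in(('held',(107,178),(150,228)),('pat',(103,75),(70.5,208.5))):
    t=(np.array(t)-1.5)/4+[350,180];s=(np.array(s)-1.5)/4+[315,130]
    X,e=tri(t,s);print(k,X,e)
    z=.0585 if k=='held' else .03
    A=onz('top',t,z);B=onz('side',s,z)
    for Q in(A,B):
        d=Q[:2]-[.523,-.208];y=.0953;print('  jig',np.cos(y)*d[0]+np.sin(y)*d[1],-np.sin(y)*d[0]+np.cos(y)*d[1])
E
```

```text
held [ 0.51298342 -0.14201808  0.05367062] 0.002793352709093136
  jig -0.005820572103130044 0.06673203633060905
  jig -0.00496217504956376 0.0716248448228192
pat [ 0.59689882 -0.13641328  0.031042  ] 0.0034039844368840373
  jig 0.07903036821172098 0.06342576402584554
  jig 0.08268784758372513 0.0637171433164791
```

Call:
apply_moves --pt "0 0.1 0" --pt "0.6 0.1 0" --pt "1.2 0.1 0" --pt "1.7 0.1 0" --pt "1.8 0.1 0" --pt "1.8 0.1 0" --yaw '[0,0,0,0,0,0]' --gripper '[0,0,0,0,0,0]'

```text
clock: 7.63
tool_pos: [0.519, -0.1882, 0.0439]
eef_rot: [0.476, 0.524, -0.472, 0.525]
contact_force: [-1.1, 0.3, -1.2]
opening: 0.135
```

```bash
python3 - <<'E'
from plan import *
plan((.5190,-.1884,.034),(.9955,.0948)); s=get_state();print(s['tool_pos'],s['opening']*88,s['contact_force'],s['moment'])
b=snapshot('side')
o=lambda i,x,y,w,h,k:cv2.resize(i[y:y+h,x:x+w,::-1],None,fx=k,fy=k,interpolation=cv2.INTER_CUBIC)
cv2.imwrite("pics/c8.png",o(b,315,140,90,75,8))
E
```

```text
pos cm [ 0.99 -0.01  0.02] yaw 0.005 alt -3.136 tilt [ 0.004  0.004 -1.   ] toolY [0.995 0.1   0.004] q7 -0.410
[ 0.51900593 -0.18820732  0.04390719] 11.9084989277809 [-1.08986449  0.31605622 -1.2398881 ] [-0.03938658 -0.07566377  0.01081089]
```

View pics/c8.png

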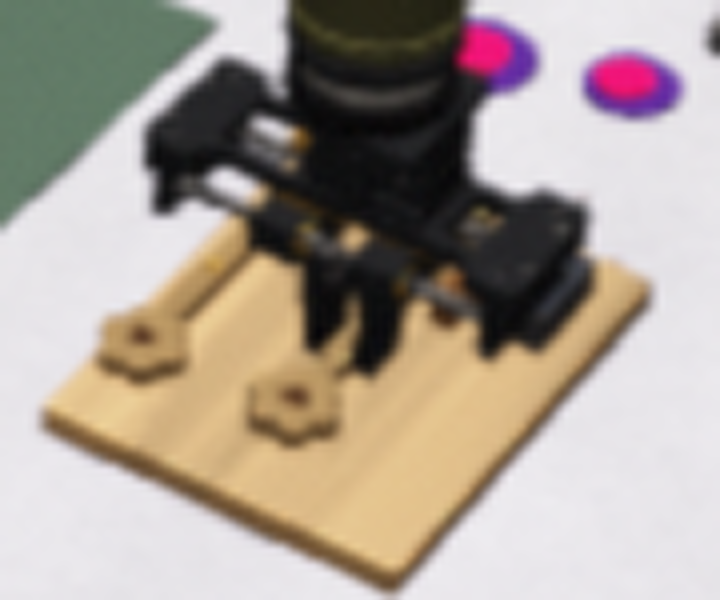

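Call:
apply_moves --pt "0.5 0 0" --pt "0.8 0 0" --pt "0.9 0 0" --pt "0.95 0 0" --pt "0.95 0 0" --yaw '[0,0,0,0,0]' --gripper '[0,0,0,0,0]'

```text
clock: 8.1
tool_pos: [0.5192, -0.1882, 0.0346]
eef_rot: [0.476, 0.524, -0.472, 0.525]
contact_force: [-0.0, -0.4, -0.3]
opening: 0.13
```

```bash
python3 - <<'E'
from plan import *
s=get_state();print(s['tool_pos'],s['opening']*88,s['contact_force'],s['moment'])
E
```

```text
[ 0.51921129 -0.18816025  0.03457757] 11.468670634883441 [-0.03931691 -0.35244885 -0.29863151] [-0.10602187 -0.06874584  0.02408988]
```

Release, then lift straight up.

Call:
apply_moves --pt "0 0 0" --pt "0 0 0" --pt "0 0 0" --pt "0 0 0" --pt "-1 0 0" --pt "-4 0 0" --pt "-8 0 0" --pt "-12 0 0" --pt "-12 0 0" --yaw '[0,0,0,0,0,0,0,0,0]' --gripper '[40,40,40,40,40,40,40,40,40]'

```text
clock: 8.85
tool_pos: [0.5227, -0.1886, 0.1618]
eef_rot: [0.478, 0.521, -0.47, 0.528]
contact_force: [1.0, 0.9, -0.1]
opening: 0.402
```

Call:
apply_moves --pt "-1 0 -4" --pt "-1 0 -8" --pt "-1 0 -12" --pt "-1 0 -16" --pt "-1 0 -16" --yaw '[0,0,0,0,0]' --gripper '[40,40,40,40,40]'

```text
clock: 9.27
tool_pos: [0.5064, -0.0187, 0.1738]
eef_rot: [0.477, 0.525, -0.464, 0.531]
contact_force: [0.3, 0.4, 0.3]
opening: 0.4
```

```bash
python3 - <<'E'
from plan import *
s=get_state();print(s['tool_pos'],s['opening']*88,s['q'][6])
a=snapshot('top');b=snapshot('side')
o=lambda i,x,y,w,h,k:cv2.resize(i[y:y+h,x:x+w,::-1],None,fx=k,fy=k,interpolation=cv2.INTER_CUBIC)
cv2.imwrite("pics/c9.png",o(a,350,185,90,73,8));cv2.imwrite("pics/c10.png",o(b,315,140,90,75,8))
E
```

```text
[ 0.50640163 -0.01867015  0.17380876] 35.16746507784714 -0.5858365240222094
```

View pics/c9.png

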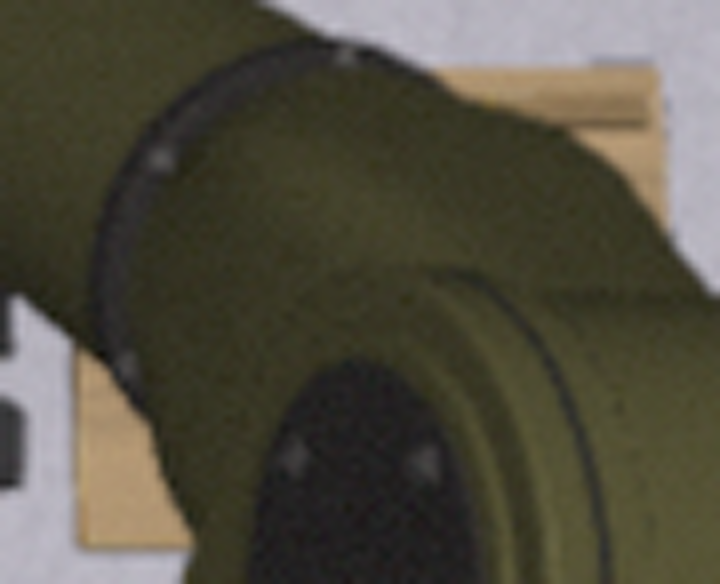

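View pics/c10.png

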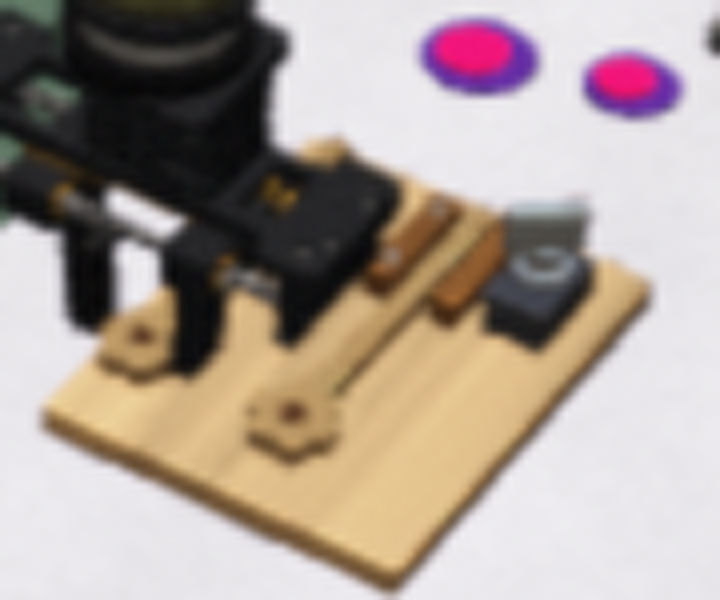

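```bash
python3 - <<'E'
from plan import *
im=cv2.imread('pics/top0.png')
f=lambda p:(np.array(p)/8-.44+[350,185])
A=onz('top',f((532,394)),.083);B=onz('top',f((615,469)),.083)
print(A,B,(A+B)/2,np.linalg.norm(A-B)); d=A-B;an=np.arctan2(d[1],d[0]);print('ang',an,'theta',(.095-an)%np.pi)
y=.095;c=np.array([.523-.052*np.cos(y)+.0625*np.sin(y),-.208-.052*np.sin(y)-.0625*np.cos(y),.07]);print(c)
# projected model for thetas in crop coords
for th in(2.4,2.5,2.6):
    w=y-th;L=.019*np.array([np.cos(w),np.sin(w),0]);
    for n,of,k in(('top',(350,185),8),('side',(315,150),8)): print(th,n,*[np.round((proj(n,c+[0,0,.013]+q*L)-of+.44)*8) for q in(1,-1)])
plan((c[0],c[1],.15),(np.cos(an+np.pi/2),np.sin(an+np.pi/2)))
E
```

```text
[ 0.48855289 -0.25481295  0.083     ] [ 0.46415781 -0.28561549  0.083     ] [ 0.47635535 -0.27021422  0.083     ] 0.03929269885224027
ang 0.9009630918690821 theta 2.335629561720711
[ 0.47716305 -0.27515075  0.07      ]
2.4 top [625. 469.] [549. 392.]
2.4 side [596. 125.] [512. 133.]
2.5 top [621. 473.] [553. 389.]
2.5 side [597. 128.] [511. 130.]
2.6 top [617. 476.] [558. 386.]
2.6 side [597. 131.] [511. 127.]
pos cm [ 2.18 -5.56 24.35] yaw -2.366 alt 0.775 tilt [ 0.017  0.002 -1.   ] toolY [0.994 0.105 0.017] q7 -0.582
```

Call:
apply_moves --pt "0 0 3.4" --pt "0 -1 7" --pt "0 -2 11" --pt "0 -3.5 15" --pt "0 -5.3 19" --pt "0 -5.5 22.5" --pt "0 -5.5 24.2" --pt "0 -5.5 24.2" --pt "0 -5.5 24.2" --pt "0 -5.5 24.2" --yaw '[-0.12,-0.24,-0.36,-0.48,-0.6,-0.72,-0.84,-0.96,-1.08,-1.2]' --gripper '[60,60,60,60,60,60,60,60,60,60]'

```text
clock: 10.2
tool_pos: [0.4757, -0.2768, 0.1716]
eef_rot: [0.094, 0.696, -0.092, 0.706]
contact_force: [-1.0, -0.3, -0.0]
opening: 0.602
```

Call:
apply_moves --pt "0 0 0" --pt "0 0 0" --pt "0 0 0" --pt "0 0 0" --pt "0 0 0" --pt "0 0 0" --pt "0 0 0" --pt "0 0 0" --pt "0 0 0" --pt "0 0 0" --yaw '[-0.12,-0.24,-0.36,-0.48,-0.6,-0.72,-0.84,-0.96,-1.08,-1.16]' --gripper '[60,60,60,60,60,60,60,60,60,60]'

```text
clock: 11.03
tool_pos: [0.4742, -0.2793, 0.1713]
eef_rot: [-0.309, 0.633, 0.304, 0.642]
contact_force: [-0.5, 0.6, -0.7]
opening: 0.597
```

```bash
python3 - <<'E'
from plan import *
an=.095-2.4+np.pi
s=get_state();print(s['tool_pos'],s['qd'][6])
plan((.4770,-.2735,.09),(np.cos(an+np.pi/2),np.sin(an+np.pi/2)))
a=snapshot('top');b=snapshot('side')
o=lambda i,x,y,w,h,k:cv2.resize(i[y:y+h,x:x+w,::-1],None,fx=k,fy=k,interpolation=cv2.INTER_CUBIC)
cv2.imwrite("pics/c11.png",np.hstack([o(a,350,185,90,73,4),o(b,315,130,100,73,4)]))
E
```

```text
[ 0.47416876 -0.27932989  0.17129604] 0.8223823058914477
pos cm [8.13 0.23 0.56] yaw 0.060 alt -3.081 tilt [ 0.014 -0.    -1.   ] toolY [-0.781  0.624 -0.011] q7 1.936
```

View pics/c11.png

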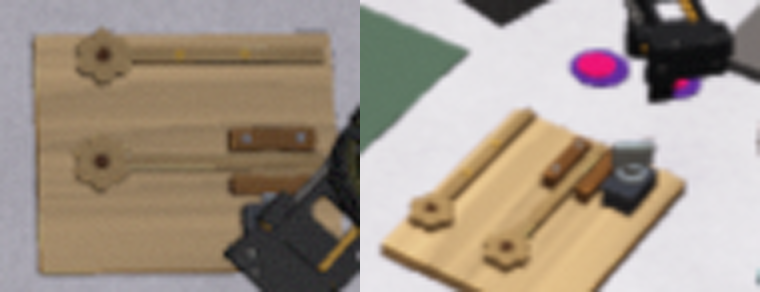

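```bash
python3 - <<'E'
from plan import *
p=get_state()['tool_pos'];p=p-[0,0,.014]
print((proj('side',p)-[315,130])*4+[360,0],(proj('top',p)-[350,185])*4)
an=.095-2.37+np.pi
plan((.4770,-.2735,.11),(np.cos(an+np.pi/2),np.sin(an+np.pi/2)))
E
```

```text
[648.02742101  76.27709114] [323.31647269 202.84151158]
pos cm [6.12 0.2  0.54] yaw 0.025 alt -3.116 tilt [ 0.014  0.    -1.   ] toolY [-0.778  0.628 -0.011] q7 1.931
```

Call:
apply_moves --pt "2 0.2 0.5" --pt "4 0.2 0.5" --pt "6 0.2 0.5" --pt "6.1 0.2 0.5" --pt "6.1 0.2 0.5" --pt "6.1 0.2 0.5" --yaw '[0.02,0.02,0.02,0.02,0.02,0.02]' --gripper '[60,60,60,60,60,60]'

```text
clock: 11.63
tool_pos: [0.477, -0.2744, 0.1111]
eef_rot: [-0.3, 0.637, 0.296, 0.646]
contact_force: [-0.0, 0.7, 0.7]
opening: 0.6
```

```bash
python3 - <<'E'
from plan import *
s=get_state();print(s['tool_pos'],s['contact_force'])
an=.095-2.37+np.pi
plan((.4770,-.2735,.074),(np.cos(an+np.pi/2),np.sin(an+np.pi/2)))
a=snapshot('top');b=snapshot('side')
o=lambda i,x,y,w,h,k:cv2.resize(i[y:y+h,x:x+w,::-1],None,fx=k,fy=k,interpolation=cv2.INTER_CUBIC)
cv2.imwrite("pics/c12.png",np.hstack([o(a,390,205,60,60,6),o(b,355,130,60,60,6)]))
E
```

```text
[ 0.47699082 -0.27435479  0.11109121] [-0.00200088  0.66073973  0.70995991]
pos cm [3.71 0.1  0.03] yaw 0.003 alt -3.138 tilt [ 0.015 -0.    -1.   ] toolY [-0.764  0.645 -0.011] q7 1.819
```

View pics/c12.png

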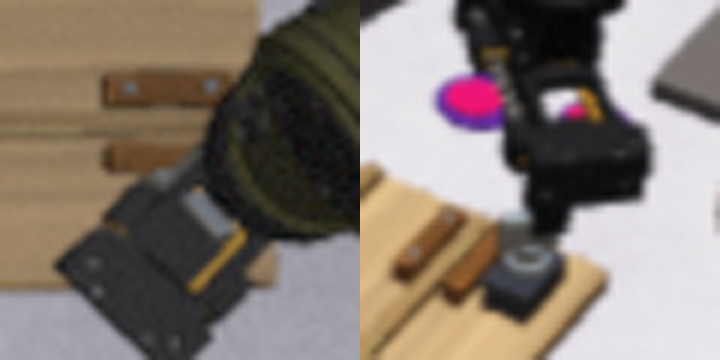

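Call:
apply_moves --pt "1.5 0 0" --pt "3 0.1 0" --pt "3.6 0.1 0" --pt "3.6 0.1 0" --pt "3.6 0.1 0" --pt "3.6 0.1 0" --pt "3.6 0.1 0" --pt "3.6 0.1 0" --pt "3.6 0.1 0" --pt "3.6 0.1 0" --yaw '[0,0,0,0,0,0,0,0,0,0]' --gripper '[60,60,60,30,0,0,0,0,0,0]' --force 30

```text
clock: 12.57
tool_pos: [0.4787, -0.2745, 0.0761]
eef_rot: [-0.301, 0.635, 0.294, 0.647]
contact_force: [1.8, -0.6, -0.3]
opening: 0.111
```

```bash
python3 - <<'E'
from plan import *
s=get_state();print(s['tool_pos'],s['contact_force'],s['moment'],s['opening']*88)
an=.095-2.37+np.pi
plan((.4770,-.2735,.074),(np.cos(an+np.pi/2),np.sin(an+np.pi/2)))
E
```

```text
[ 0.47871163 -0.27450914  0.07613301] [ 1.77568086 -0.61219481 -0.34233844] [-0.05778338 -0.57419245 -0.03798841] 9.743805835217522
pos cm [ 0.21  0.2  -0.04] yaw 0.003 alt -3.138 tilt [ 0.019 -0.002 -1.   ] toolY [-0.764  0.645 -0.016] q7 1.769
```

Call:
apply_moves --pt "0.01 0 0" --pt "0.02 0 0" --pt "0.03 0 0" --pt "0.04 0 0" --pt "0.05 0 0" --pt "0.05 0 0" --yaw '[0.12,0.24,0.36,0.48,0.6,0.6]' --gripper '[0,0,0,0,0,0]'

```text
clock: 13.07
tool_pos: [0.4792, -0.2751, 0.0758]
eef_rot: [-0.096, 0.694, 0.092, 0.708]
contact_force: [3.0, -1.7, -3.1]
opening: 0.11
```

```bash
cat > st.py <<'E'
from plan import *
s=get_state();M=R.from_quat(s['eef_rot']).as_matrix()
a=np.arctan2(M[1,1],M[0,1]);print('t',s['clock'],s['tool_pos'],'F',s['contact_force'],'M',s['moment'],'open',s['opening']*88,'q7',s['q'][6],'qd7',s['qd'][6],'toolYang',a,'tilt',M[:,0])
for k in range(-1,3):
    th=.095-(a-np.pi/2)+k*np.pi
    if 2<th<6.5: print('theta est',th)
E
python3 st.py
```

```text
t 13.0667 [ 0.4792147  -0.27514616  0.07575623] F [ 2.96230885 -1.73558612 -3.05620852] M [-0.2563241  -0.5547132  -0.05369796] open 9.679692200889164 q7 1.1919812301252664 qd7 0.16998146699059705 toolYang 1.837098011308774 tilt [ 0.01983279 -0.00329351 -0.99979789]
theta est 2.970290969075916
theta est 6.111883622665709
```

Call:
apply_moves --pt "0.01 0 0" --pt "0.02 0 0" --pt "0.03 0 0" --pt "0.04 0 0" --pt "0.05 0 0" --pt "0.06 0 0" --pt "0.07 0 0" --pt "0.08 0 0" --pt "0.09 0 0" --pt "0.09 0 0" --yaw '[0.12,0.24,0.36,0.48,0.6,0.72,0.84,0.96,1.08,1.08]' --gripper '[0,0,0,0,0,0,0,0,0,0]'

```text
clock: 13.9
tool_pos: [0.4788, -0.2765, 0.0748]
eef_rot: [0.281, 0.642, -0.279, 0.656]
contact_force: [1.8, -2.8, -1.1]
opening: 0.11
```

```bash
python3 st.py
```

```text
t 13.9 [ 0.4788385  -0.27652056  0.07484649] F [ 1.75675113 -2.7745214  -1.08276387] M [-0.86219375 -0.08712249 -0.04924864] open 9.691956738485882 q7 0.18588026153541692 qd7 0.153253538787149 toolYang 0.7565851219469952 tilt [ 0.01869896 -0.00587131 -0.99980792]
theta est 4.050803858437694
```

Call:
apply_moves --pt "0.01 0 0" --pt "0.02 0 0" --pt "0.03 0 0" --pt "0.04 0 0" --pt "0.05 0 0" --pt "0.06 0 0" --pt "0.07 0 0" --pt "0.08 0 0" --pt "0.09 0 0" --pt "0.09 0 0" --yaw '[0.12,0.24,0.36,0.48,0.6,0.72,0.84,0.96,1.08,1.08]' --gripper '[0,0,0,0,0,0,0,0,0,0]'

```text
clock: 14.73
tool_pos: [0.4775, -0.2768, 0.0739]
eef_rot: [0.577, 0.408, -0.571, 0.419]
contact_force: [-1.7, -2.4, 2.1]
opening: 0.113
```

```bash
python3 st.py; python3 - <<'E'
from plan import *
a=snapshot('top');b=snapshot('side')
o=lambda i,x,y,w,h,k:cv2.resize(i[y:y+h,x:x+w,::-1],None,fx=k,fy=k,interpolation=cv2.INTER_CUBIC)
cv2.imwrite("pics/c13.png",np.hstack([o(a,350,185,90,73,4),o(b,315,130,100,73,4)]))
E
```

```text
t 14.7333 [ 0.47746642 -0.27682865  0.07385544] F [-1.69912395 -2.37659352  2.06895239] M [-0.6051827   0.65643747 -0.06350334] open 9.942225410268895 q7 -0.7457819773768946 qd7 0.12887826675035352 toolYang -0.32138964935023534 tilt [ 0.01551907 -0.00695734 -0.99985537]
theta est 5.128778629734925
```

View pics/c13.png

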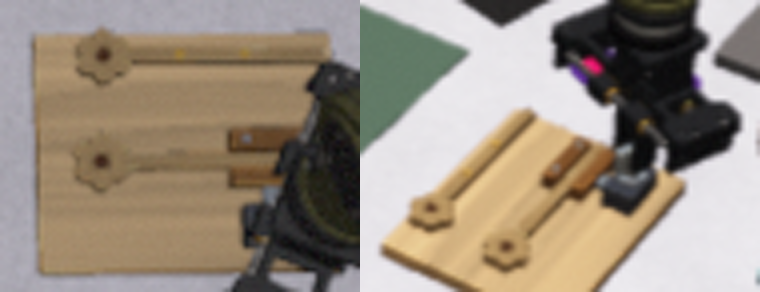

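Call:
apply_moves --pt "0.01 0 0" --pt "0.02 0 0" --pt "0.03 0 0" --pt "0.04 0 0" --pt "0.05 0 0" --pt "0.06 0 0" --pt "0.06 0 0" --pt "0.06 0 0" --yaw '[0.12,0.24,0.36,0.48,0.6,0.72,0.76,0.76]' --gripper '[0,0,0,0,0,0,0,0]'

```text
clock: 15.5
tool_pos: [0.4768, -0.2762, 0.0732]
eef_rot: [0.69, 0.171, -0.681, 0.177]
contact_force: [-2.7, 0.1, 3.7]
opening: 0.114
```

```bash
python3 st.py
```

```text
t 15.5 [ 0.47676687 -0.27621227  0.07320086] F [-2.67710605  0.07956511  3.67426238] M [-0.14065809  0.91671369 -0.06821562] open 10.063162619785846 q7 -1.313420299898904 qd7 0.03413020164024458 toolYang -1.0730056018434992 tilt [ 0.01404263 -0.00593539 -0.99988378]
theta est 2.738801928638396
theta est 5.880394582228189
```

Call:
apply_moves --pt "0.01 0 0" --pt "0.01 0 0" --pt "0.01 0 0" --pt "0.01 0 0" --pt "0.01 0 0" --yaw '[0.04,0.08,0.12,0.12,0.12]' --gripper '[0,0,0,0,0]'

```text
clock: 15.92
tool_pos: [0.4767, -0.276, 0.0731]
eef_rot: [0.699, 0.131, -0.69, 0.137]
contact_force: [-2.1, -0.8, 5.6]
opening: 0.107
```

```bash
python3 st.py
```

```text
t 15.9167 [ 0.47672958 -0.2760256   0.07311573] F [-2.09199531 -0.7507224   5.61502325] M [-0.22713992  0.71766723  0.10059294] open 9.45204241764078 q7 -1.3948149969386932 qd7 -0.0035914070905449856 toolYang -1.1904020155383965 tilt [ 0.01394695 -0.00558691 -0.99988713]
theta est 2.8561983423332933
theta est 5.997790995923086
```

Call:
apply_moves --pt "0 0 0" --pt "0 0 0" --pt "0 0 0" --pt "0 0 0" --yaw '[0.05,0.1,0.1,0.1]' --gripper '[0,0,0,0]'

```text
clock: 16.25
tool_pos: [0.4771, -0.276, 0.0732]
eef_rot: [0.705, 0.098, -0.695, 0.103]
contact_force: [-1.3, -2.0, 3.0]
opening: 0.116
```

```bash
python3 st.py
```

```text
t 16.25 [ 0.47708356 -0.27596372  0.07315419] F [-1.28406062 -2.04893583  3.02253231] M [-0.36676901  0.43829987  0.51131143] open 10.250375759732448 q7 -1.4597879037050079 qd7 -0.004744466056884994 toolYang -1.2863677470860964 tilt [ 0.01461726 -0.00568139 -0.99987702]
theta est 2.952164073880993
theta est 6.093756727470787
```

Mz rose from about −0.06 to +0.51 N·m with little further turn, so the screw is seated. Next I'll back it off.

Call:
apply_moves --pt "-0.01 0 0" --pt "-0.02 0 0" --pt "-0.03 0 0" --pt "-0.04 0 0" --pt "-0.05 0 0" --pt "-0.06 0 0" --pt "-0.07 0 0" --pt "-0.08 0 0" --pt "-0.08 0 0" --yaw '[-0.12,-0.24,-0.36,-0.48,-0.6,-0.72,-0.84,-0.96,-0.96]' --gripper '[0,0,0,0,0,0,0,0,0]'

```text
clock: 17.0
tool_pos: [0.4776, -0.2765, 0.0739]
eef_rot: [0.578, 0.408, -0.57, 0.418]
contact_force: [0.0, -3.2, 1.4]
opening: 0.112
```

```bash
python3 st.py
```

```text
t 17.0 [ 0.47759484 -0.27649148  0.07389207] F [ 0.04401984 -3.17678277  1.43871395] M [-0.6122522   0.17523709  0.02455912] open 9.846935512785613 q7 -0.753170546407684 qd7 -0.14703902696521018 toolYang -0.32347288270783603 tilt [ 0.0160588  -0.00518574 -0.9998576 ]
theta est 5.130861863092526
```

Another −0.73 to reach an estimated θ of about 4.40.

Call:
apply_moves --pt "-0.01 0 0" --pt "-0.02 0 0" --pt "-0.03 0 0" --pt "-0.04 0 0" --pt "-0.05 0 0" --pt "-0.06 0 0" --pt "-0.06 0 0" --pt "-0.06 0 0" --pt "-0.06 0 0" --pt "-0.06 0 0" --yaw '[-0.12,-0.24,-0.36,-0.48,-0.6,-0.7,-0.72,-0.72,-0.72,-0.72]' --gripper '[0,0,0,0,0,0,0,0,0,0]'

```text
clock: 17.83
tool_pos: [0.4782, -0.2764, 0.0745]
eef_rot: [0.394, 0.582, -0.39, 0.594]
contact_force: [1.9, -2.1, 0.1]
opening: 0.112
```

```bash
python3 st.py; python3 - <<'E'
from plan import *
a=snapshot('top');b=snapshot('side')
o=lambda i,x,y,w,h,k:cv2.resize(i[y:y+h,x:x+w,::-1],None,fx=k,fy=k,interpolation=cv2.INTER_CUBIC)
cv2.imwrite("pics/c14.png",np.hstack([o(a,350,185,90,73,4),o(b,315,130,100,73,4)]))
cv2.imwrite("pics/side_end.png",b[:,:,::-1])
E
python3 st.py
```

```text
t 17.8333 [ 0.47823099 -0.27642869  0.07453246] F [ 1.88573363 -2.08193121  0.11087538] M [-0.38722401 -0.32440828 -0.00895317] open 9.843902753783873 q7 -0.14461048115329395 qd7 0.009480374351048855 toolYang 0.39438586743912224 tilt [ 0.01718069 -0.00511942 -0.99983929]
theta est 4.413003112945567
t 17.9333 [ 0.4782549  -0.27642196  0.07455867] F [ 2.66842832 -2.86926533 -0.82310513] M [-0.4370015  -0.40947631 -0.06099769] open 9.713871300606598 q7 -0.14382391277026185 qd7 0.005143371919452015 toolYang 0.39538711814305677 tilt [ 0.01721062 -0.00520721 -0.99983833]
theta est 4.412001862241633
```

View pics/c14.png

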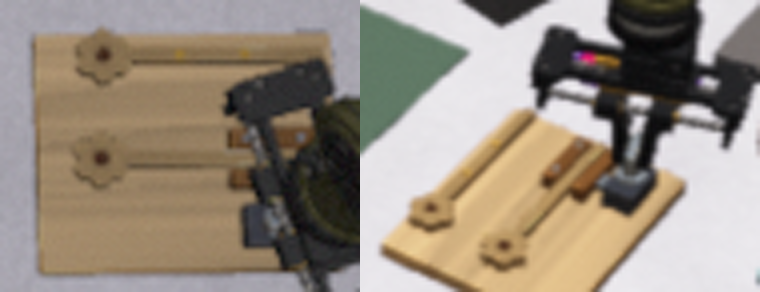

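View pics/side_end.png

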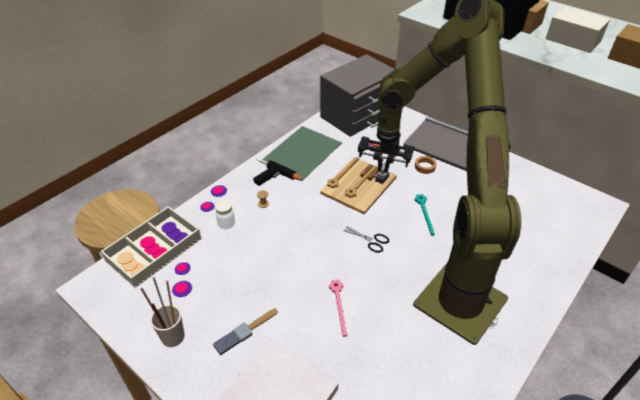

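```bash
python3 -c "
from plant import finish_job
print(finish_job())"
```

```text
the job is handed in; nothing more can be done
None
```

The flower is in the jig, the thumbscrew was seated and backed off about a quarter turn, and I handed the job in while still gripping the wing. It took about 18 s of the 70 s allowed. `finish_job` reports no verdict, so the result rests on my own checks below.

**What I did**
- I picked the plain wooden flower (top picture, about 257,216) and left the pink one (242,290) and the turquoise one (411,309) alone.
- I laid it flat with its stem between the jaws and its head at the pattern's end, then let go.
- I gripped the wing and turned it clockwise from about 2.37 rad. The twisting moment rose to about 0.5 N·m near 6.0 rad, which I took as fully seated.
- I then turned it back in the same grip.

**Last checks**
- **Screw:** the angle was about 4.41 rad by the tool's yaw (target 4.43 ± 0.35), and it was still.
- **Grip:** the fingers stood 9.7 mm apart on the wing, set to 30 N.
- **Flower:** both cameras showed the stem between the jaws, along the channel. At this screw angle the jaws only let the stem lie between about −3.4 and 0 mm in jig x.
- **Other things:** they looked unmoved in the side picture; I did not measure them.

**Where checks disagreed**
- **Flower position before lowering:** the cameras put its head about 3 mm further to −x than the arm's pose did. I aimed between the two, and it went in without contact.
- **Screw angle:** the tool's yaw read up to 6.09 rad while pressed on the seat. I put this down to twist or slip in the grip and aimed the back-off from an estimated seat of 5.96.

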